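Unlock the medicine chest and hold its latch open

ROBOT

A 7-joint arm with a two-finger parallel gripper is mounted at the origin on a cart in front of the work surface, level with it; the furniture and walls round the work are solid. World frame = base frame: x ahead of the robot, y to its left, z up, the work surface at z = 0. Lengths are in m, angles in rad, forces in N, time in s.
With the tool pointing down it reaches from about 0.4 to 0.875 m from the base axis. Payload 19.3 kg.
Tool frame: the origin (TCP) lies where the fingers leave the gripper's body, on its centre line; the fingertips stand bot.tip_reach ahead of it and the grasp point (between the pads) lies 54 mm ahead of it (bot.tip_reach is the distance from the TCP to the fingertips, in m); z points along the fingers, y is the line along which they close (so a half turn about z gives the same grasp; the last joint's range is limited). The gripper opens to 85 mm and grips with 20 to 120 N. Pads are 22 mm wide; open, the fingers measure 114 mm over their backs; the gripper's body (76 mm by 85 mm) begins 54 mm behind the grasp point. The pads swing forward as they close: fully open they stand 13 mm farther back than shut.
Start: joints at [1.229, 0.521, -0.036, 1.599, 0.021, 1.021, -0.113], TCP at [0.168, -0.602, 0.304] pointing down, gripper open.
Joint ranges: [-2.91, 2.91], [-0.3, 2.13], [-1.5, 1.42], [0.17, 2.43], [-1.26, 4.41], [0.16, 1.93], [-2.52, 2.52]. Speed limits (rad/s): [1.89, 1.89, 2.39, 2.39, 3.01, 3.01, 3.01].

INTERFACE

Orientations are given as [roll, pitch, yaw] about the fixed x, y, z axes, in that order (R = Rz(yaw) Ry(pitch) Rx(roll)).
In Python, from workcell import bot gives the robot as it stands. The module is installed in compiled form; this text tells all that it offers.
- The arm moves only by the shell command python3 -m jog 'ROWS' [FORCE]. ROWS is JSON, a list that holds one entry, the list of rows, each a list of 7 numbers: the shift along the tool's x, y, z in mm, then the turn, a rotation vector about the tool's x, y, z in rad, then the opening, from 0 (shut) to 1 (fully open). In form: [[[tx, ty, tz, wx, wy, wz, fingers], ...]]. A call has 1 to 5 rows; each row shifts and turns the commanded pose from where the row before left it, along the tool's axes as they then stand; what a row does not reach is not made up. A row lasts 1/10 s, in which the tool goes at most 50 mm and 8.59 degrees, less where a joint would pass 70% of its speed; a pose out of reach is approached as far as the arm can. A call is refused whole if a number of a shift passes 50 or a number of a turn 0.15, either way. A call with a gripper value outside its range is refused whole. The fingers move at their own pace and stop on an object; FORCE is the grip in N (left out, the last holds). Time passes only in rows, so rows that do not move let the fingers close. It gives the time, the measured TCP pose, the force, the opening and the grip force at its end, in the units of the state.
- bot.observe(): the state, without advancing time (a new reading comes with each control period).
- bot.grab_frame(name): name is "scene" or "top" or "wrist"; returns a dict with "img" (384x512x3 uint8, red, green, blue), "intrinsics" (3x3 intrinsics, pixels), "k1" (the pictures are not rectified: a ray, as slopes to the right and down, at radius r is drawn at 1 + k1 r^2 times it, then the intrinsics apply), "R" (3x3) and "t" (3): a world point X has camera coordinates R X + t; the wrist camera has in their place "tool_from_camera" (4x4, takes a point from camera to tool coordinates, whose origin is the TCP and whose axes are the flange's). Camera axes: x right, y down, z forward; pixel columns grow to the right and rows downward; lengths in m; the calibration is good to about 2 mm. A picture is of the moment at which its call begins: read the wrist's pose just before it. There is no depth.
- bot.job_done(): hands the job in; it is judged then, once.
Trained networks look in a picture, given as the dict that the camera call returned (one of the last four; its "shot" number tells which), for a name from the list of things; names that differ only in an ending like _2 or _b are one class to them, and where a whole thing is asked for, a point or a joint stands for the part that bears it (a point fixed in the world has none). Each returns a list of dicts, best first, with "conf" (0 to 1); they miss things now and then, are a little off and sometimes report something else, mostly with a low value. They report only what shows in the picture. A call takes as long as a camera call.
- bot.trace(query, picture): "region" (384x512 bool, what is visible of it).
- bot.spot_point(query, picture): "xyz" ([x, y, z] in m, in world coordinates, good to about 4 mm: a listed point, or the origin of a listed thing).
The state is a dict: "clock": time; "qpos": joint angles; "qd": joint speeds; "joint_efforts": joint torques, N m; "position": TCP position; "tool_rot": TCP orientation; "force": force on the tool from outside, world axes, zero at the start; "moment": the same for the moment, N m; "grip_width": finger opening in m; "finger_force": force on a finger pad.
Only numpy, scipy, OpenCV 4.12 (cv2) and the standard library are available. Lean on these libraries where they do the work, as an engineer would, in place of code of your own. Each camera call takes 0.05 s, during which the arm holds its last target. There are 200 camera calls.

TASK

Get the green medicine chest ready for me to open: draw the bolt on its front deck fully back towards you, off the lid, then take the key from the stand, work it down into the lock past its stiff wafers until the head sits on the lock, and turn it a quarter turn clockwise so that the sprung lid pops up. The lock springs back and its safety catch would hold the lid again, so finish while still gripping the key, fully home and turned, for me to lift the lid; leave the tumbler, the mug and the low round tin as they stand.

Things in the scene. Friction and masses are not known exactly. Their poses are not given: they have to be found in the camera images.
- chest: Green sheet-steel medicine chest, 240 (its x) x 260 (its y) x 100 mm tall, fixed; origin at the centre of its underside, x points to its back, z up. Its front 85 mm is a flat fixed deck, top 100 mm up, which carries the lock (x -80, y +55) and the bolt (along x at y -62); behind the deck lies the lid, flush with it.
- keyhole (a point): Centre of the lock's brass face, 28 mm wide, 3 mm above the deck; axes as the chest's. At lock joint 0 the keyway lies along the chest's x; it goes straight down, 13.4 mm long, 5 mm wide, 29 mm deep; the mouth flares to 20 x 11 mm over the top 4 mm. Two sprung sticky wafers 6 to 18 mm down must be pushed aside by the blade: 6 to 12 N of push, less when wiggled.
- lock (a joint): Turn of the lock's plug (rad): 0 at rest, pi/2 at its stop, growing clockwise seen from above. Blocked until the key is in; a spring turns it back with 0.02 N m at 0, rising to 0.1 N m at the stop. The key has about 0.1 rad of play in it, so turn it a little past the quarter. The latch lets go of the lid at about 1.1 rad.
- bolt (a joint): Position of the barrel bolt (m): 0 to 0.006 at the start, lying across the lid and holding it down; 0.030 fully drawn to the front (along the chest's -x), its tail in the rest keeper. It slides with about 2 N of friction and stays where it is left.
- bolt_knob (a point): Centre of the bolt's black ball knob, 17 mm in diameter, 35.5 mm above the deck, on an upright 9 mm stem; axes as the chest's. The steel staples before and behind it along the chest's x stand 15 mm above the deck.
- lid (a joint): Lid angle (rad): 0 shut. Its hinge is at the back; a spring lifts it to about 0.1 (front edge 15 mm up) when neither bolt nor latch holds it, and it stays there. If the key springs back then, the latch's second catch keeps the lid from opening farther: it lifts freely only while the key is held turned.
- key_stand: Turned wooden key stand, fixed; base 88 mm wide, post up to 20 mm thick and 158 mm tall; origin at the centre of its underside, z up. The key hangs on the peg along its -x (towards the robot). Like pegs at +x and, 98 mm up, at +y and -y are empty.
- peg_tip (a point): Tip of the level steel peg on which the key hangs: a ball 7.6 mm wide, 135 mm above the worktop, 45 mm from the post's axis; the peg is 5 mm thick; axes as the stand's. The key comes off by lifting it 2 to 7 mm and drawing it along the stand's -x past this ball.
- key_grip (a point): Middle of the key's head, the place to grip, 24 mm above the shoulder. Blue plastic head 30 mm wide (its x) x 9 mm thick (its y) x 42 mm tall; z points up. A hole in it, 14 mm wide, 23 to 37 mm above the shoulder, hangs on the peg, 27 to 34 mm from the post's axis; the key hangs upright, its x along the stand's y. Weighs 35 to 60 g.
- key_shoulder (a point): Point on the key's axis at the flat underside of the head, where the blade begins; axes as key_grip; coincides with keyhole when the key is fully home. Steel blade below it: 12 mm wide (x), 4 mm thick (y), 27 mm long, tapering to 4.4 mm over the last 7 mm. Same both ways round: fits the lock at either half turn.
- tumbler: Clear drinking glass, 81 mm wide, 92 mm tall, loose; origin at the centre of its underside. Leave alone.
- mug_2: Light blue mug, 87 x 123 x 96 mm, loose; origin at the centre of its underside. Leave alone.
- tin_fish: Low round golden food tin, 86 mm wide, 40 mm tall, loose; origin at the centre of its underside. Leave alone.

How it is judged:
On the way, in this order (a step that is already met when the one before it is completed fails the run):
1. the bolt is drawn fully back, off the lid (value of joint bolt above 0.026 m), for 0.2 s.
2. the key is fully home in the lock, not yet turned (z of key_shoulder in the frame of keyhole below 0.003 m and horizontal distance between key_shoulder and keyhole below 0.005 m and value of joint lock below 0.35 rad), for 0.1 s.
3. the key is turned a quarter and the lid pops up (z of key_shoulder in the frame of keyhole below 0.003 m and horizontal distance between key_shoulder and keyhole below 0.005 m and value of joint lock above 1.25 rad and value of joint lid above 0.05 rad), for 0.2 s.
At the end, for the whole second after the job is handed in: The fingers still grip the key (over 2 N), its shoulder on the lock face within 3 mm and centred within 5 mm, the lock turned over 1.25 rad of its 1.57, the bolt drawn over 26 of its 30 mm, and the lid popped up over 0.05 rad (all of step 3 and value of joint bolt above 0.026 m and contact force between the fingers and key above 2 N); the arm keeps its last pose, push and grip.
It fails at once if the tumbler is shifted more than 3 cm or tipped (distance of tumbler from where it was at the start of the episode above 0.03 m or angle between tumbler's own z axis and vertical above 0.3 rad).
It fails at once if the mug is shifted more than 3 cm or tipped (distance of mug_2 from where it was at the start of the episode above 0.03 m or angle between mug_2's own z axis and vertical above 0.3 rad).
It fails at once if the low tin is shifted more than 3 cm or tipped (distance of tin_fish from where it was at the start of the episode above 0.03 m or angle between tin_fish's own z axis and vertical above 0.3 rad).
It also fails if it takes over 59 s, if anything falls off the work surface, if the arm or the gripper's body presses on something with over 40 N, if the wrist force passes 120 N, or if a joint passes its speed limit or range.

## Working session

There is one attempt and no reset: what is moved stays moved. The work goes in short steps, Python scripts to look and compute and a shell command to move; the robot and the scene stay as the last step left them, time stands still between calls to the robot, and variables do not carry over. Pictures are saved under pics/ and viewed, at most 10 in all, crops included, and the job is handed in when it is done.

```bash
mkdir -p pics
cat > h.py <<'E'
import numpy as np, cv2
from scipy.spatial.transform import Rotation as Ro
from workcell import bot
def pose():
    s=bot.observe(); return np.array(s['position']),Ro.from_euler('xyz',s['tool_rot']).as_matrix(),s
def save(f,n): cv2.imwrite('pics/'+n,cv2.cvtColor(f['img'],cv2.COLOR_RGB2BGR))
def wcam(f,p,R):
    T=np.array(f['tool_from_camera']); Rc=R@T[:3,:3]; c=p+R@T[:3,3]; return Rc.T,-Rc.T@c
def ray(f,uv,Rt=None):
    R,t=Rt if Rt else (np.array(f['R']),np.array(f['t']))
    K=np.array(f['intrinsics']); d=np.linalg.inv(K)@[uv[0],uv[1],1]; q=d[:2]; x=q.copy()
    for _ in range(20): x=q/(1+f['k1']*(x@x))
    return -R.T@t, R.T@np.array([x[0],x[1],1])
def at_z(f,uv,z,Rt=None):
    c,d=ray(f,uv,Rt); return c+d*(z-c[2])/d[2]
def proj(f,X,Rt=None):
    R,t=Rt if Rt else (np.array(f['R']),np.array(f['t']))
    x=R@np.array(X)+t; x=x[:2]/x[2]; x=x*(1+f['k1']*(x@x)); K=np.array(f['intrinsics']); return K[:2,:2]@x+K[:2,2]
def go(target,yaw=None):
    "tool shift mm to the target TCP; R"
    p,R,s=pose(); return np.round(R.T@(np.array(target)-p)*1000,1)
E
cat > a.py <<'E'
from h import *
np.set_printoptions(precision=4,suppress=True)
s=bot.observe(); print(s, bot.tip_reach)
for cam in ('scene','top'):
    f=bot.grab_frame(cam); save(f,cam+'0.png')
    for n in ['chest','keyhole','bolt_knob','key_stand','peg_tip','key_grip','key_shoulder','tumbler','mug_2','tin_fish']:
        r=bot.spot_point(n,f); print(cam,n,[(np.array(a['xyz']),round(a['conf'],2)) for a in r[:2]])
E
python3 a.py
```

```text
{'clock': 0.0, 'qpos': array([ 1.2288,  0.522 , -0.0363,  1.6   ,  0.0212,  1.0211, -0.1128]), 'qd': array([-0.0007, -0.0004, -0.0009,  0.0002,  0.0003,  0.0004, -0.0007]), 'joint_efforts': array([  0.0017, -92.7094,   1.9814, -36.9932,   0.018 ,   0.0081,
         0.    ]), 'position': array([ 0.1677, -0.6018,  0.3033]), 'tool_rot': array([-3.1404,  0.0001,  0.2718]), 'force': array([-0.642 , -0.3223,  0.235 ]), 'moment': array([-0.0375,  0.0351,  0.0124]), 'finger_force': 0.0, 'grip_width': 0.0853164217484532} 0.0726
scene chest [(array([0.5582, 0.0167, 0.0026]), 0.74)]
scene keyhole [(array([0.4728, 0.0613, 0.0993]), 0.68), (array([0.5533, 0.3422, 0.1242]), 0.65)]
scene bolt_knob [(array([ 0.5043, -0.0518,  0.1352]), 0.57)]
scene key_stand [(array([0.5803, 0.3341, 0.0027]), 0.68)]
scene peg_tip [(array([0.537 , 0.3498, 0.1384]), 0.96)]
scene key_grip [(array([0.5509, 0.3428, 0.1245]), 0.68), (array([ 0.5906, -0.3126, -0.0003]), 0.48)]
scene key_shoulder [(array([0.5501, 0.3432, 0.1   ]), 0.52)]
scene tumbler [(array([ 0.5904, -0.3139,  0.0013]), 0.67)]
scene mug_2 [(array([ 0.7462, -0.2462, -0.0004]), 0.95)]
scene tin_fish [(array([0.7208, 0.2199, 0.0047]), 0.61), (array([0.4728, 0.0618, 0.0983]), 0.17)]
top chest [(array([0.5566, 0.0166, 0.0019]), 0.96)]
top keyhole [(array([0.4719, 0.0618, 0.1033]), 0.58)]
top bolt_knob [(array([ 0.5068, -0.0518,  0.1347]), 0.65)]
top key_stand [(array([ 0.5836,  0.3303, -0.0032]), 0.93)]
top peg_tip [(array([0.5347, 0.3485, 0.1352]), 0.79), (array([ 0.5899, -0.3161,  0.0015]), 0.62)]
top key_grip [(array([0.7219, 0.2203, 0.0002]), 0.49), (array([0.5481, 0.3422, 0.1263]), 0.45)]
top key_shoulder [(array([0.548 , 0.3428, 0.1032]), 0.54)]
top tumbler [(array([ 0.5884, -0.3163, -0.0025]), 0.83)]
top mug_2 [(array([ 0.747 , -0.2448, -0.0018]), 0.68), (array([ 0.5909, -0.3153,  0.0009]), 0.66)]
top tin_fish [(array([0.7196, 0.2229, 0.0005]), 0.59)]
```

View pics/scene0.png

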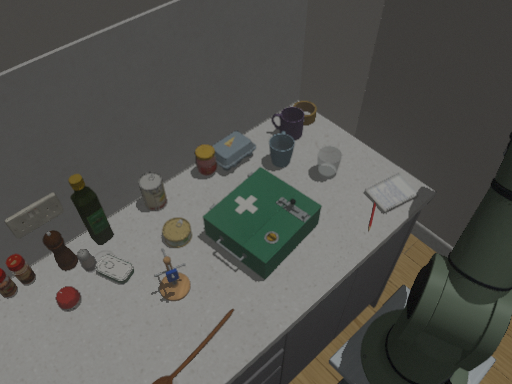

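View pics/top0.png

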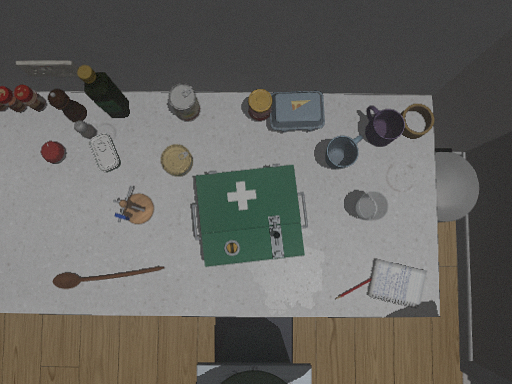

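The scene view shows the chest with its lock plate near (271,238) and the knob near (290,205). The stand and blue key are at about (172,275). The top view agrees: lock (232,247), knob (276,234), stand (138,208), and a chest yaw of about 6°. The network points match these, so I'm moving above the bolt.

```bash
R='[34,-31,0,0,0,0,1]'
python3 -m jog '[[[34,-31,0,0,0,0,1],[34,-31,0,0,0,0,1],[34,-31,0,0,0,0,1],[34,-31,0,0,0,0,1],[34,-31,0,0,0,0,1]]]' >/dev/null
python3 -m jog '[[[34,-31,0,0,0,0,1],[34,-31,0,0,0,0,1],[34,-31,0,0,0,0,1],[34,-31,0,0,0,0,1],[34,-31,0,0,0,0,1]]]' 
python3 -m jog '[[[34,-31,0,0,0,0,0.6],[34,-31,0,0,0,0,0.6],[34,-31,0,0,0,0.08,0.6],[0,0,0,0,0,0.08,0.6],[0,0,0,0,0,0,0.6]]]'
cat > b.py <<'E'
from h import *
import sys
np.set_printoptions(precision=4,suppress=True)
p,R,s=pose(); f=bot.grab_frame('wrist'); save(f,sys.argv[1])
print(p,s['tool_rot'],s['clock'],s['qpos'])
for n in sys.argv[2:]:
    r=bot.spot_point(n,f); print(n,[(np.array(a['xyz']),round(a['conf'],2),np.round(R.T@(np.array(a['xyz'])-p)*1000,1),proj(f,a['xyz'],wcam(f,p,R)).round()) for a in r[:2]])
E
python3 b.py w1.png chest keyhole bolt_knob
```

```text
clock: 2.1
position: [0.4128, -0.2105, 0.3042]
tool_rot: [3.141, -0.0, 0.272]
force: [1.0, -0.3, -0.5]
grip_width: 0.0854
finger_force: 0.0
clock: 2.6
position: [0.4857, -0.0943, 0.3038]
tool_rot: [-3.142, 0.0, 0.112]
force: [-0.6, -0.3, 0.4]
grip_width: 0.0512
finger_force: 0.0
[ 0.4857 -0.0943  0.3038] [-3.1415  0.0001  0.1123] 2.6 [ 0.264   0.3233 -0.2401  1.9267  0.0964  0.9027 -1.4824]
chest [(array([0.5591, 0.0168, 0.0033]), 0.89, array([  85.4, -102.1,  300.5]), array([179., 100.]))]
keyhole [(array([0.4721, 0.0622, 0.1017]), 0.57, array([   4.1, -157. ,  202.1]), array([106., 180.]))]
bolt_knob [(array([ 0.5044, -0.0515,  0.1338]), 0.67, array([ 23.4, -40.4, 170. ]), array([213., 168.]))]
```

View pics/w1.png

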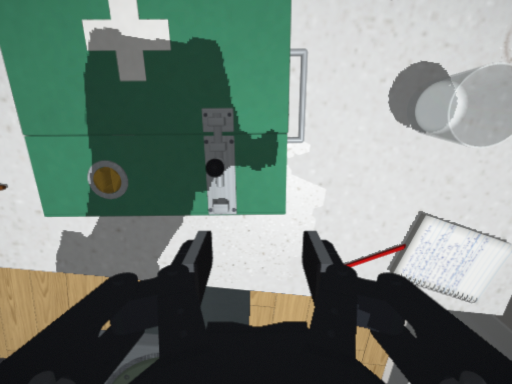

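```bash
python3 -m jog '[[[11,-20,30,0,0,0,0.6],[12,-21,30,0,0,0,0.6],[0,0,0,0,0,0,0.6]]]'; python3 b.py w2.png keyhole bolt_knob
```

```text
clock: 3.1
position: [0.503, -0.05, 0.2411]
tool_rot: [-3.14, 0.004, 0.115]
force: [0.3, -0.3, 0.8]
grip_width: 0.0512
finger_force: 0.0
[ 0.503  -0.05    0.2411] [-3.1398  0.0037  0.1151] 3.1 [ 0.1709  0.4276 -0.2443  1.9611  0.1418  0.773  -1.6101]
keyhole [(array([0.4739, 0.0594, 0.1073]), 0.92, array([ -15.9, -111.8,  134.1]), array([121., 224.])), (array([ 0.5057, -0.0535,  0.131 ]), 0.7, array([  2.7,   4. , 110.1]), array([264., 213.]))]
bolt_knob [(array([ 0.5057, -0.0501,  0.1334]), 0.75, array([  3.1,   0.6, 107.7]), array([259., 214.])), (array([0.4763, 0.0576, 0.1035]), 0.24, array([ -13.7, -109.7,  137.8]), array([125., 220.]))]
```

The wrist view shows the black knob at (215,168) and the lock at (108,180). The lid seam is level in the picture, so the tool yaw equals the chest yaw. Descending onto the knob and closing.

```bash
python3 -m jog '[[[3,0,25,0,0,0,0.6],[0,0,24,0,0,0,0.6],[0,0,0,0,0,0,0.1],[0,0,0,0,0,0,0],[0,0,0,0,0,0,0]]]' 25;  python3 -m jog '[[[0,0,0,0,0,0,0],[0,0,0,0,0,0,0]]]'
```

```text
clock: 3.75
position: [0.5071, -0.0532, 0.1965]
tool_rot: [3.14, -0.002, 0.11]
force: [0.8, -6.1, -1.7]
grip_width: 0.0148
finger_force: 24.4
clock: 3.95
position: [0.5071, -0.0532, 0.1965]
tool_rot: [3.14, -0.002, 0.11]
force: [0.7, -8.0, -1.8]
grip_width: 0.0147
finger_force: 24.4
```

```bash
python3 -m jog '[[[-8,0,0,0,0,0,0],[-8,0,0,0,0,0,0],[-6,0,0,0,0,0,0],[-3,0,0,0,0,0,0],[0,0,0,0,0,0,0]]]' 35;  python3 -m jog '[[[-2,0,0,0,0,0,0],[-2,0,0,0,0,0,0],[0,0,0,0,0,0,0]]]'
```

```text
clock: 4.45
position: [0.482, -0.0561, 0.1966]
tool_rot: [3.139, -0.002, 0.11]
force: [-1.1, -11.0, 0.9]
grip_width: 0.014
finger_force: 34.3
clock: 4.75
position: [0.4784, -0.0566, 0.1966]
tool_rot: [3.139, -0.002, 0.11]
force: [1.1, -10.7, -0.9]
grip_width: 0.0144
finger_force: 34.2
```

```bash
python3 -m jog '[[[-2,0,0,0,0,0,0],[-2,0,0,0,0,0,0],[0,0,0,0,0,0,0]]]'; python3 -m jog '[[[0,0,0,0,0,0,0.3],[0,0,0,0,0,0,0.6],[0,0,0,0,0,0,0.6]]]';python3 -m jog '[[[0,0,-30,0,0,0,0.6],[0,-30,-30,0,0,0,0.6],[0,-40,-20,0,0,0,0.6],[0,0,0,0,0,0,0.6]]]'; python3 b.py w3.png keyhole bolt_knob
```

```text
clock: 5.05
position: [0.4766, -0.0567, 0.1968]
tool_rot: [3.14, -0.008, 0.11]
force: [18.0, -10.6, -18.6]
grip_width: 0.0144
finger_force: 34.6
clock: 5.35
position: [0.474, -0.0553, 0.1957]
tool_rot: [3.141, -0.001, 0.112]
force: [0.2, 0.6, -0.6]
grip_width: 0.0507
finger_force: 0.0
clock: 5.75
position: [0.4664, 0.0188, 0.2779]
tool_rot: [-3.14, -0.005, 0.117]
force: [-0.2, -1.3, -1.7]
grip_width: 0.0512
finger_force: 0.0
[0.4664 0.0188 0.2779] [-3.1404 -0.0047  0.1169] 5.75 [ 0.0647  0.316  -0.2837  2.0222  0.1188  0.814  -1.7409]
keyhole [(array([0.4752, 0.0607, 0.103 ]), 0.75, array([ 12.8, -40.4, 175. ]), array([215., 178.]))]
bolt_knob [(array([ 0.4763, -0.0583,  0.135 ]), 0.65, array([  0.1,  77.9, 142.8]), array([352., 202.]))]
```

View pics/w3.png

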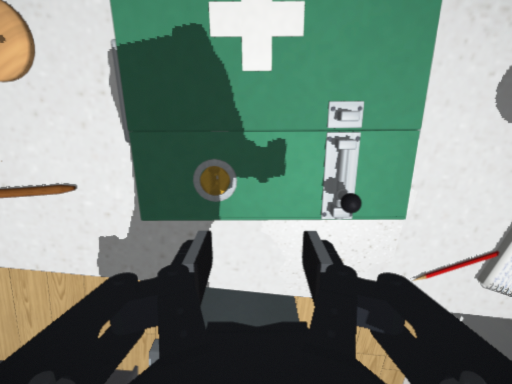

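The knob is now at (351,203), in front of the seam, and the stop was felt at 18 N: the bolt has moved 29 mm, so it is fully drawn. On to the stand.

```bash
python3 -m jog '[[[15,-44,0,0,0,0,0.6],[15,-44,0,0,0,0,0.6],[15,-44,0,0,0,0,0.6],[15,-44,0,0,0,0,0.6],[15,-44,0,0,0,0,0.6]]]' >/dev/null
python3 -m jog '[[[15,-44,0,0,0,0,0.6],[15,-44,0,0,0,0,0.6],[0,0,0,0,0,-0.149,0.6],[0,0,0,0,0,-0.149,0.6],[0,0,0,0,0,-0.149,0.6]]]' >/dev/null
python3 -m jog '[[[0,0,0,0,0,-0.149,0.6],[0,0,0,0,0,-0.149,0.6],[0,0,0,0,0,-0.149,0.6],[0,0,0,0,0,-0.149,0.6],[0,0,0,0,0,-0.149,0.6]]]' >/dev/null
python3 -m jog '[[[0,0,0,0,0,-0.149,0.6],[0,0,0,0,0,-0.149,0.6],[0,0,0,0,0,-0.149,0.6],[0,0,0,0,0,-0.149,0.6],[0,0,0,0,0,-0.149,0.6]]]' >/dev/null
python3 -m jog '[[[0,0,0,0,0,-0.149,0.6],[0,0,0,0,0,-0.149,0.6],[0,0,0,0,0,-0.149,0.6],[0,0,0,0,0,-0.149,0.6],[0,0,0,0,0,-0.149,0.6]]]'
python3 -m jog '[[[0,0,0,0,0,0,0.6]]]'
python3 b.py w4.png key_grip key_shoulder peg_tip key_stand
```

```text
clock: 8.4
position: [0.5366, 0.3307, 0.2739]
tool_rot: [-3.14, -0.001, 2.798]
force: [-0.1, -0.1, 0.2]
grip_width: 0.0513
finger_force: 0.0
clock: 8.5
position: [0.5366, 0.3308, 0.2738]
tool_rot: [-3.14, -0.001, 2.795]
force: [0.2, 0.1, -1.0]
grip_width: 0.0512
finger_force: 0.0
[0.5366 0.3308 0.2738] [-3.1404 -0.0014  2.795 ] 8.5 [-0.0625  0.7256 -0.9422  1.5812  0.6236  1.1628  0.083 ]
key_grip [(array([0.5507, 0.3408, 0.1256]), 0.6, array([-10.1,  14.4, 148.1]), array([273., 214.]))]
key_shoulder [(array([0.5474, 0.3394, 0.103 ]), 0.88, array([ -7.5,  12. , 170.8]), array([269., 202.]))]
peg_tip [(array([0.5359, 0.3496, 0.1361]), 0.92, array([  6.9,  17.6, 137.7]), array([278., 199.]))]
key_stand [(array([0.5758, 0.3311, 0.0034]), 0.92, array([-37.1,  14. , 270.3]), array([267., 199.]))]
```

View pics/w4.png

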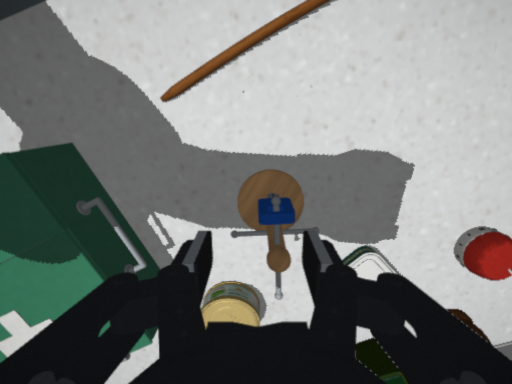

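The blue key head is at (277,211), the peg tip at (276,199) and the post top at (278,260). The pegs are square to the tool within about 1.6°. I'm getting the exact offset by pixel.

```bash
cat > c.py <<'E'
from h import *
np.set_printoptions(precision=1,suppress=True)
p,R,s=pose(); f=bot.grab_frame('wrist'); W=wcam(f,p,R); im=f['img'].astype(int)
m=(im[:,:,2]>im[:,:,0]+50)&(im[:,:,2]>im[:,:,1]+30); m[:150]=0;m[240:]=0
ys,xs=np.nonzero(m); print(m.sum(),xs.min(),xs.max(),ys.min(),ys.max())
for uv,z in [((276,199),.135),((278,295),.135),((278,260),.155),((xs.min(),ys.max()),.1425),((xs.max()+1,ys.max()),.1425),((xs.mean(),ys.mean()),.1425)]:
    X=at_z(f,uv,z,W); print(uv,X*1000,R.T@(X-p)*1000)
E
python3 c.py
```

```text
720 258 292 199 224
(276, 199) [536. 349. 135.] [  6.   16.1 139.8]
(278, 295) [623.5 320.9 135. ] [-85.8  19.7 139.8]
(278, 260) [577.8 334.9 155. ] [-38.1  17.2 119.8]
(np.int64(258), np.int64(224)) [548.6 328.8 142.5] [-12.8   1.4 132.3]
(np.int64(293), np.int64(224)) [558.3 355.3 142.5] [-12.7  29.7 132.3]
(np.float64(274.31805555555553), np.float64(212.36805555555554)) [543.6 344.4 142.5] [ -2.7  14.4 132.3]
```

```bash
python3 -m jog '[[[-9,15.5,0,0,0,0,0.6],[0,0,30,0,0,-0.03,0.6],[0,0,30,0,0,0,0.6],[0,0,15,0,0,0,0.6],[0,0,0,0,0,0,0.6]]]'; python3 b.py w5.png key_grip key_shoulder peg_tip
```

```text
clock: 9.3
position: [0.5492, 0.3432, 0.1983]
tool_rot: [-3.139, -0.002, 2.823]
force: [0.2, 0.1, 1.0]
grip_width: 0.051
finger_force: 0.0
[0.5492 0.3432 0.1983] [-3.1395 -0.0017  2.8232] 9.3 [-0.1103  0.832  -0.8872  1.5904  0.7103  1.0723  0.0594]
key_grip [(array([0.5499, 0.34  , 0.1233]), 0.94, array([-1.7, -2.7, 75. ]), array([251., 245.]))]
key_shoulder [(array([0.5441, 0.3388, 0.107 ]), 0.94, array([ 3.4, -5.6, 91.3]), array([247., 226.]))]
peg_tip [(array([0.5395, 0.3465, 0.1388]), 0.85, array([10.2,  0.2, 59.5]), array([256., 239.]))]
```

View pics/w5.png

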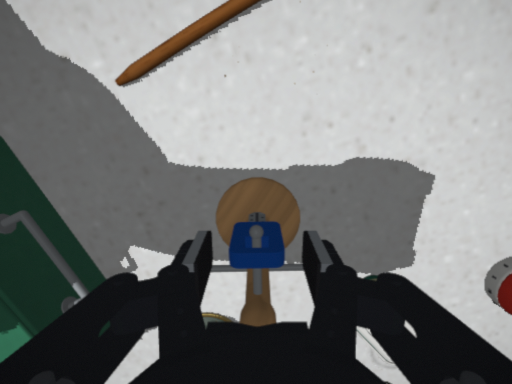

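The key head spans columns 229-283, between pads at 210 and 305, so it is well centred. Going down and closing.

```bash
python3 -m jog '[[[0,0,10,0,0,0,0.6],[0,0,9,0,0,0,0.6],[0,0,0,0,0,0,0.3],[0,0,0,0,0,0,0],[0,0,0,0,0,0,0]]]' 40;python3 -m jog '[[[0,0,0,0,0,0,0],[0,0,0,0,0,0,0]]]' 60
```

```text
clock: 10.0
position: [0.5498, 0.3437, 0.1811]
tool_rot: [3.141, -0.0, 2.824]
force: [0.2, -0.4, -0.2]
grip_width: 0.0293
finger_force: 40.5
clock: 10.2
position: [0.5498, 0.3437, 0.1811]
tool_rot: [3.141, 0.0, 2.824]
force: [-0.2, -0.1, 0.1]
grip_width: 0.0289
finger_force: 61.0
```

```bash
python3 -m jog '[[[0,0,-2.2,0,0,0,0],[0,0,-2.3,0,0,0,0],[0,0,0,0,0,0,0]]]'; python3 -m jog '[[[8,0,0,0,0,0,0],[8,0,0,0,0,0,0],[8,0,0,0,0,0,0],[8,0,0,0,0,0,0],[8,0,0,0,0,0,0]]]';python3 -m jog '[[[10,0,0,0,0,0,0],[10,0,0,0,0,0,0],[0,0,-30,0,0,0,0],[0,0,-30,0,0,0,0],[0,0,0,0,0,0,0]]]';python3 b.py w6.png key_grip key_shoulder
```

```text
clock: 10.5
position: [0.5499, 0.3437, 0.1859]
tool_rot: [3.141, 0.0, 2.824]
force: [-0.1, 0.1, -0.7]
grip_width: 0.0288
finger_force: 61.0
clock: 11.0
position: [0.511, 0.3564, 0.1854]
tool_rot: [3.142, -0.0, 2.824]
force: [0.5, 0.0, -0.3]
grip_width: 0.0288
finger_force: 61.0
clock: 11.5
position: [0.4928, 0.3638, 0.249]
tool_rot: [3.138, 0.003, 2.824]
force: [-0.1, 1.3, -1.0]
grip_width: 0.0289
finger_force: 61.1
[0.4928 0.3638 0.249 ] [3.1376 0.0025 2.824 ] 11.5 [-0.1317  0.7278 -0.9413  1.6577  0.6512  1.0945 -0.0095]
key_grip [(array([0.4949, 0.3594, 0.195 ]), 0.82, array([-3.2, -3.7, 54. ]), array([249., 267.]))]
key_shoulder [(array([0.49  , 0.361 , 0.1719]), 0.88, array([ 2. , -3.8, 77. ]), array([249., 238.]))]
```

View pics/w6.png

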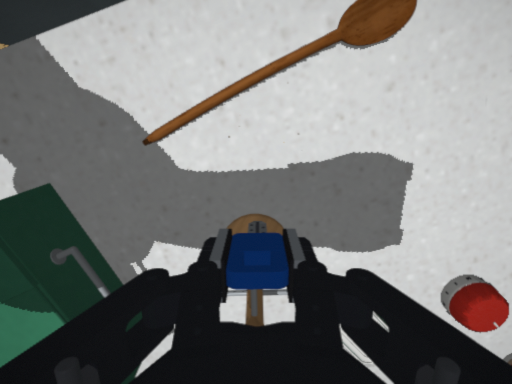

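The key is in the jaws: head at (257,262), blade tip visible above it at (257,228), and the peg left behind empty. Taking it above the lock.

```bash
python3 -m jog '[[[-9.5,-36.5,0,0,0,0,0],[-9.5,-36.5,0,0,0,0,0],[-9.5,-36.5,0,0,0,0,0],[-9.5,-36.5,0,0,0,0,0],[-9.5,-36.5,0,0,0,0,0]]]' >/dev/null
python3 -m jog '[[[-9.5,-36.5,0,0,0,0,0],[-9.5,-36.5,0,0,0,0,0],[-9.5,-36.5,0,0,0,0,0],[0,0,0,0,0,0.149,0],[0,0,0,0,0,0.149,0]]]' >/dev/null
python3 -m jog '[[[0,0,0,0,0,0.149,0],[0,0,0,0,0,0.149,0],[0,0,0,0,0,0.149,0],[0,0,0,0,0,0.149,0],[0,0,0,0,0,0.149,0]]]' >/dev/null
python3 -m jog '[[[0,0,0,0,0,0.095,0],[0,0,0,0,0,0,0],[0,0,0,0,0,0,0]]]'
python3 b.py w7.png keyhole key_shoulder key_grip chest bolt_knob
```

```text
clock: 13.45
position: [0.4734, 0.0613, 0.2449]
tool_rot: [-3.141, 0.0, 1.689]
force: [-0.2, 0.0, 0.3]
grip_width: 0.0289
finger_force: 61.2
[0.4734 0.0613 0.2449] [-3.1407  0.      1.6891] 13.45 [ 0.3266  0.4585 -0.7479  2.0095  0.4195  0.8311 -0.5412]
keyhole [(array([0.4737, 0.0599, 0.1027]), 0.61, array([ -1.4,   0.3, 142.2]), array([258., 206.]))]
key_shoulder [(array([0.4686, 0.0605, 0.1654]), 0.79, array([-0.2, -4.8, 79.5]), array([251., 239.]))]
key_grip [(array([0.4744, 0.0576, 0.189 ]), 0.69, array([-3.8,  0.6, 55.9]), array([260., 266.]))]
chest [(array([0.5609, 0.0151, 0.0001]), 0.76, array([-56.2,  81.7, 244.7]), array([323., 220.]))]
bolt_knob [(array([ 0.7182,  0.2233, -0.0002]), 0.38, array([132. , 262.4, 244.9]), array([511.,  52.]))]
```

View pics/w7.png

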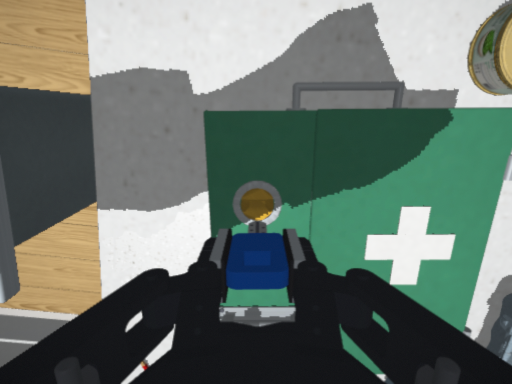

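The lock's brass face is at (257,204), just ahead of the key blade at (257,228), and the seam looks square to the tool. Next: measure the offset in pixels and view a zoomed crop.

```bash
cat > d.py <<'E'
from h import *
np.set_printoptions(precision=1,suppress=True)
p,R,s=pose(); f=bot.grab_frame('wrist'); W=wcam(f,p,R)
im=cv2.cvtColor(f['img'],cv2.COLOR_RGB2BGR); cv2.imwrite('pics/c1.png',cv2.resize(im[170:250,207:307],None,fx=7,fy=7,interpolation=cv2.INTER_CUBIC))
for d in (80.6,101,107.6,s['position'][2]*1000-103,s['position'][2]*1000-100): print(d,proj(f,p+R@np.array([0,0,d/1000]),W))
for uv in [(257.5,204)]: X=at_z(f,uv,.103,W); print(X*1000,R.T@(X-p)*1000)
E
python3 d.py
```

```text
80.6 [258.5 238.1]
101 [258.3 224.7]
107.6 [258.3 220.9]
142.29935549734404 [258.1 204.7]
145.29935549734404 [258.1 203.5]
[473.1  61.7 103. ] [  0.6  -0.5 142.3]
```

View pics/c1.png

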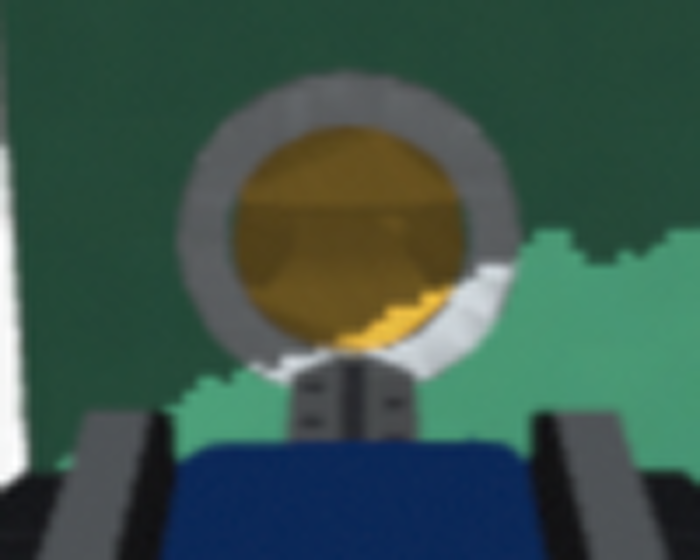

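The brass centre is at (257,204) and the blade tip is laterally aligned at (257.3,221). The blade looks 1-2 mm short along tool x. I'm correcting that, lowering to just above the face, and looking again.

```bash
python3 -m jog '[[[1.5,0,15,0,0,0,0],[0,0,13,0,0,0,0],[0,0,0,0,0,0,0],[0,0,0,0,0,0,0]]]'; sed -i 's/c1.png/c2.png/;s/170:250/180:260/' d.py; python3 d.py
```

```text
clock: 14.2
position: [0.4735, 0.0628, 0.2173]
tool_rot: [-3.141, -0.0, 1.686]
force: [-0.4, -0.3, -0.1]
grip_width: 0.0291
finger_force: 61.2
80.6 [258.5 238.1]
101 [258.3 224.7]
107.6 [258.3 220.9]
114.322512558906 [258.2 217.3]
117.322512558906 [258.2 215.8]
[471.7  73.  103. ] [ 10.3  -0.5 114.3]
```

View pics/c2.png

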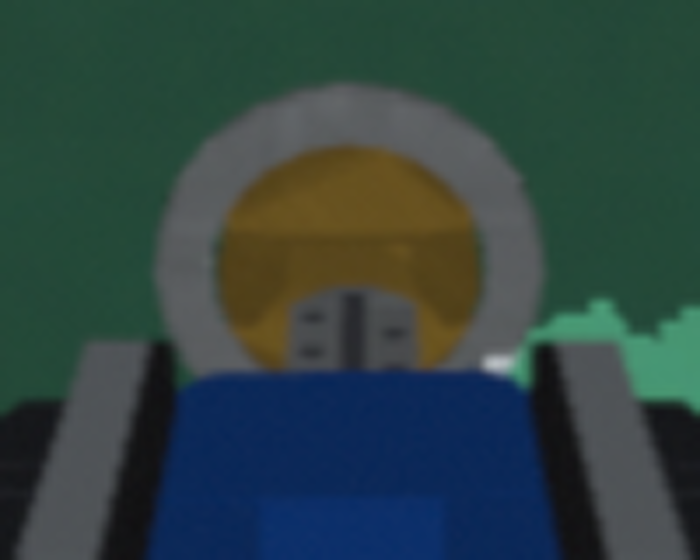

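The blade tip edge is at (257,221) over the brass face, whose centre is at about (257,219); laterally aligned. I'm solving for the key's offset in the tool from its head and tip edges.

```bash
cat > e.py <<'E'
from h import *
np.set_printoptions(precision=1,suppress=True)
p,R,s=pose(); f=bot.grab_frame('wrist'); W=wcam(f,p,R)
P=lambda *v: proj(f,p+R@np.array(v)/1000,W)
for dx in (0,-2):
  for dz in (0,-2,-4): print(dx,dz,'headlow',P(4.5+dx,15,80.6+dz),'headtop',P(4.5+dx,15,38.6+dz),'sh',P(2+dx,6,100.6+dz),'tip',P(2+dx,2.2,107.6+dz))
D=s['position'][2]*1000-103
for x in (0,-1,-2): print('lock',x,P(x,0,D),P(x+14,0,D),P(x,14,D),P(x,-14,D))
E
python3 e.py
```

```text
0 0 headlow [283.3 231.4] headtop [291.8 270.5] sh [267.2 222.2] tip [261.4 218.3]
0 -2 headlow [283.6 232.8] headtop [292.4 273. ] sh [267.3 223.4] tip [261.4 219.4]
0 -4 headlow [283.9 234.2] headtop [292.9 275.6] sh [267.4 224.6] tip [261.5 220.5]
-2 0 headlow [283.2 234.4] headtop [291.6 274.3] sh [267.1 224.9] tip [261.4 220.9]
-2 -2 headlow [283.5 235.8] headtop [292.2 276.8] sh [267.2 226.1] tip [261.4 222. ]
-2 -4 headlow [283.8 237.3] headtop [292.8 279.5] sh [267.3 227.3] tip [261.5 223.2]
lock 0 [258.2 217.2] [258.3 199. ] [277.4 217.2] [239.1 217.2]
lock -1 [258.2 218.5] [258.3 200.3] [277.4 218.5] [239.1 218.5]
lock -2 [258.2 219.7] [258.2 201.6] [277.3 219.7] [239.1 219.7]
```

Key and lock both sit about -1.5 mm in tool x, so they are aligned. Lowering into the mouth.

```bash
python3 -m jog '[[[0,-0.5,4,0,0,0,0],[0,0,4,0,0,0,0],[0,0,3,0,0,0,0],[0,0,0,0,0,0,0]]]';python3 -m jog '[[[0,0,2,0,0,0,0],[0,0,0,0,0,0,0]]]'
```

```text
clock: 14.7
position: [0.4729, 0.0627, 0.206]
tool_rot: [-3.141, -0.0, 1.686]
force: [0.2, -0.2, -0.5]
grip_width: 0.029
finger_force: 61.2
clock: 14.9
position: [0.473, 0.0626, 0.2042]
tool_rot: [-3.141, -0.0, 1.686]
force: [-0.0, 0.6, -0.9]
grip_width: 0.0288
finger_force: 61.2
```

```bash
python3 -m jog '[[[0,0,2,0,0,0,0],[0,0,2,0,0,0,0],[0,0,0,0,0,0,0]]]' 80;python3 -m jog '[[[0,0,2,0,0,0,0],[0,0,2,0,0,0,0],[0,0,0,0,0,0,0]]]'
```

```text
clock: 15.2
position: [0.473, 0.0624, 0.2001]
tool_rot: [-3.141, 0.0, 1.686]
force: [1.8, -2.1, -0.2]
grip_width: 0.0286
finger_force: 78.8
clock: 15.5
position: [0.473, 0.0622, 0.1961]
tool_rot: [-3.141, 0.001, 1.685]
force: [0.5, -5.9, -2.2]
grip_width: 0.0284
finger_force: 78.9
```

```bash
python3 -m jog '[[[-0.7,0,0,0,0,0,0],[0,0,0,0,0,0,0]]]';python3 -m jog '[[[0,0,2,0,0,0,0],[0,0,1.5,0,0,0,0],[0,0,0,0,0,0,0]]]'
```

```text
clock: 15.7
position: [0.473, 0.0619, 0.1963]
tool_rot: [-3.141, -0.0, 1.686]
force: [0.3, -2.9, -1.1]
grip_width: 0.0287
finger_force: 78.9
clock: 16.0
position: [0.4726, 0.0618, 0.1925]
tool_rot: [-3.14, 0.0, 1.686]
force: [-2.5, -3.6, -0.0]
grip_width: 0.0285
finger_force: 79.3
```

```bash
python3 -m jog '[[[-0.4,-0.3,1.5,0,0,0.02,0],[0,0,1.5,0,0,-0.04,0],[0,0,1.5,0,0,0.02,0],[0,0,0,0,0,0,0]]]';python3 -m jog '[[[0,0,1.5,0,0,0.02,0],[0,0,1.5,0,0,-0.04,0],[0,0,0,0,0,0.02,0]]]'
```

```text
clock: 16.4
position: [0.4727, 0.0617, 0.1882]
tool_rot: [-3.141, -0.0, 1.685]
force: [-1.2, -2.5, -0.3]
grip_width: 0.0287
finger_force: 79.1
clock: 16.7
position: [0.4733, 0.0617, 0.1854]
tool_rot: [3.141, -0.0, 1.686]
force: [1.5, -1.6, 0.2]
grip_width: 0.028
finger_force: 79.2
```

```bash
python3 -m jog '[[[0,0,1,0,0,0,0],[0,0,1,0,0,0,0]]]';python3 -m jog '[[[0,0,1,0,0,0,0],[0,0,0,0,0,0,0]]]'; python3 -m jog '[[[0,0,1,0,0,0,0],[0,0,0,0,0,0,0]]]'; python3 b.py w8.png keyhole key_shoulder key_grip
```

```text
clock: 16.9
position: [0.4733, 0.0618, 0.1837]
tool_rot: [3.14, -0.0, 1.685]
force: [-0.0, -2.7, 8.1]
grip_width: 0.0285
finger_force: 79.8
clock: 17.1
position: [0.4732, 0.0617, 0.1824]
tool_rot: [3.141, -0.0, 1.685]
force: [2.7, -2.1, -2.9]
grip_width: 0.0286
finger_force: 79.0
clock: 17.3
position: [0.4732, 0.0617, 0.1816]
tool_rot: [3.141, -0.0, 1.685]
force: [1.6, -2.0, 5.9]
grip_width: 0.0284
finger_force: 80.3
[0.4732 0.0617 0.1816] [ 3.1407 -0.0001  1.6852] 17.3 [ 0.2574  0.5545 -0.6714  2.0613  0.5332  0.7004 -0.6459]
keyhole [(array([0.4766, 0.0597, 0.1034]), 0.79, array([-2.4,  3.1, 78.2]), array([264., 243.]))]
key_shoulder [(array([0.4693, 0.0569, 0.1053]), 0.57, array([-4.3, -4.5, 76.3]), array([251., 248.]))]
key_grip [(array([0.4731, 0.0611, 0.1254]), 0.92, array([-0.6, -0.2, 56.2]), array([258., 260.]))]
```

```bash
python3 -m jog '[[[0,0,1,0,0,0.02,0],[0,0,0,0,0,-0.02,0]]]'; python3 -m jog '[[[0,0,1,0,0,0.02,0],[0,0,0,0,0,-0.02,0]]]'
cat > g.py <<'E'
from h import *
f=bot.grab_frame('wrist'); im=f['img'].astype(int)
for c in (248,257,266): print(c,[tuple(int(v) for v in im[r,c]) for r in range(214,246,2)])
m=(im[:,:,2]>im[:,:,0]+50)&(im[:,:,2]>im[:,:,1]+30); m[:215]=0; ys,xs=np.nonzero(m); print(xs.min(),xs.max(),ys.min(),ys.max())
for n in('w6','w7'):
    im=cv2.imread(f'pics/{n}.png')[:,:,::-1].astype(int)
    m=(im[:,:,2]>im[:,:,0]+50)&(im[:,:,2]>im[:,:,1]+30); m[:215]=0;m[:,:200]=0;m[:,310:]=0; ys,xs=np.nonzero(m); print(n,xs.min(),xs.max(),ys.min(),ys.max())
E
python3 g.py
```

```text
clock: 17.7
position: [0.4733, 0.0618, 0.1813]
tool_rot: [3.14, 0.0, 1.685]
force: [-4.7, -2.5, 24.6]
grip_width: 0.0285
finger_force: 82.1
clock: 17.9
position: [0.4734, 0.0619, 0.1809]
tool_rot: [3.14, 0.001, 1.685]
force: [-9.0, -4.2, 43.8]
grip_width: 0.0288
finger_force: 84.3
248 [(93, 96, 98), (92, 95, 97), (91, 93, 94), (87, 75, 48), (88, 70, 27), (92, 74, 29), (102, 80, 31), (105, 83, 31), (104, 82, 32), (95, 77, 40), (21, 43, 86), (10, 39, 88), (12, 40, 88), (12, 40, 88), (13, 40, 88), (12, 41, 88)]
257 [(91, 94, 96), (92, 94, 96), (90, 83, 68), (92, 73, 30), (98, 78, 29), (103, 82, 32), (103, 81, 31), (102, 80, 31), (103, 81, 32), (93, 76, 45), (14, 42, 87), (11, 40, 88), (8, 39, 88), (10, 40, 88), (9, 40, 88), (11, 40, 88)]
266 [(93, 96, 99), (93, 96, 98), (91, 94, 96), (91, 84, 66), (95, 75, 30), (102, 81, 31), (104, 82, 32), (104, 82, 31), (102, 81, 32), (93, 76, 44), (16, 42, 87), (12, 40, 88), (9, 40, 88), (13, 41, 88), (11, 40, 88), (12, 40, 88)]
226 287 234 289
w6 226 287 233 288
w7 226 288 233 288
```

The arm bottoms out stiffly at z = 0.181 (force up to 44 N). The head edge row is unchanged in the hand and meets the brass directly, so the key is home. Easing the push and starting the turn.

```bash
python3 -m jog '[[[0,0,-1,0,0,0,0],[0,0,0,0,0,0,0]]]' 100; python3 -m jog '[[[0,0,0,0,0,0.1,0],[0,0,0,0,0,0.1,0],[0,0,0,0,0,0.1,0],[0,0,0,0,0,0,0]]]';python3 -c "
from workcell import bot;print(bot.observe()['moment'])"
```

```text
clock: 18.15
position: [0.4733, 0.0618, 0.1814]
tool_rot: [3.14, 0.0, 1.685]
force: [-4.2, -3.4, 26.3]
grip_width: 0.0281
finger_force: 98.3
clock: 18.55
position: [0.4736, 0.0618, 0.1814]
tool_rot: [3.139, -0.0, 1.381]
force: [-1.1, -3.6, 22.6]
grip_width: 0.0281
finger_force: 98.1
[-0.86158592  0.20130888  0.04280482]
```

```bash
python3 -m jog '[[[0,0,0,0,0,0.12,0],[0,0,0,0,0,0.12,0],[0,0,0,0,0,0.12,0],[0,0,0,0,0,0.12,0],[0,0,0,0,0,0,0]]]'; python3 -m jog '[[[0,0,0,0,0,0.12,0],[0,0,0,0,0,0.12,0],[0,0,0,0,0,0.12,0],[0,0,0,0,0,0.12,0],[0,0,0,0,0,0,0]]]';python3 -c "
from workcell import bot;print(bot.observe()['moment'],bot.observe()['qpos'])"
```

```text
clock: 19.05
position: [0.4741, 0.0615, 0.1814]
tool_rot: [3.139, -0.002, 0.9]
force: [2.8, -5.7, 20.0]
grip_width: 0.0283
finger_force: 98.0
clock: 19.55
position: [0.4742, 0.0611, 0.1815]
tool_rot: [3.14, -0.003, 0.42]
force: [3.5, -9.2, 19.2]
grip_width: 0.0281
finger_force: 98.0
[-2.01930264 -0.87623981  0.08154681] [ 0.01136768  0.49611456 -0.3416854   2.07277888  0.28365369  0.61306122
 -1.67596339]
```

```bash
python3 -m jog '[[[0,0.6,0,0,0,0.1,0],[0,0,0,0,0,0.1,0],[0,0,0,0,0,0.1,0],[0,0,0,0,0,0.05,0],[0,0,0,0,0,0,0]]]'; python3 -c "
from workcell import bot;print(bot.observe()['moment'],bot.observe()['qpos'])";  python3 -m jog '[[[0,0.2,0,0,0,0.04,0],[0,0,0,0,0,0.03,0],[0,0,0,0,0,0,0],[0,0,0,0,0,0,0]]]'; python3 -c "
from workcell import bot;print(bot.observe()['moment'],bot.observe()['qpos'])"
cat > k.py <<'E'
from h import *
f=bot.grab_frame('top'); save(f,'top2.png'); g0=cv2.imread('pics/top0.png'); g=cv2.imread('pics/top2.png')
p,R,s=pose()
for n in ('chest','bolt_knob','tumbler','mug_2','tin_fish','key_grip'):
    r=bot.spot_point(n,f); print(n,[(np.round(a['xyz'],3),round(a['conf'],2)) for a in r[:1]])
w=bot.grab_frame('wrist'); save(w,'w9.png')
im=w['img'].astype(int); m=(im[:,:,2]>im[:,:,0]+50)&(im[:,:,2]>im[:,:,1]+30); m[:215]=0;m[:,:200]=0;m[:,310:]=0; ys,xs=np.nonzero(m); print(xs.min(),xs.max(),ys.min(),ys.max())
E
python3 k.py
```

```text
clock: 20.05
position: [0.4743, 0.0607, 0.1814]
tool_rot: [3.141, -0.003, 0.073]
force: [2.7, -7.1, 20.7]
grip_width: 0.0284
finger_force: 98.2
[-1.80316845 -0.47155204  0.16667709] [-0.05876659  0.48796517 -0.24932507  2.07617521  0.20923547  0.59762607
 -1.95131136]
clock: 20.45
position: [0.4741, 0.0605, 0.1814]
tool_rot: [3.141, -0.003, 0.005]
force: [-0.8, -6.4, 21.9]
grip_width: 0.0285
finger_force: 98.4
[-1.51246014 -0.11139217  0.07771543] [-0.07216097  0.48668852 -0.23149159  2.07710956  0.19421858  0.59513332
 -2.00476232]
chest [(array([0.557, 0.015, 0.   ]), 0.57)]
bolt_knob [(array([ 0.477, -0.059,  0.138]), 0.62)]
tumbler [(array([ 0.593, -0.315, -0.001]), 0.93)]
mug_2 [(array([ 0.744, -0.247, -0.001]), 0.79)]
tin_fish [(array([ 0.723,  0.221, -0.002]), 0.7)]
key_grip []
227 287 233 289
```

Turned by 1.68 rad in total. Now a numeric check that the lid has popped, by comparing where its front edge projects.

```bash
cat > l.py <<'E'
from h import *
p,R,s=pose(); f=bot.grab_frame('wrist'); W=wcam(f,p,R); c,sn=np.cos(.115),np.sin(.115)
A=lambda x,y,z: np.array([.473+c*x-sn*y,.0617+sn*x+c*y,z])
for dy in (-50,-30,25,50):
    y=dy/1000; print(dy,'z.100',proj(f,A(.045,y,.1),W).round(1),'z.115',proj(f,A(.045,y,.115),W).round(1))
    u=int(proj(f,A(.045,y,.1),W)[0]); r0=int(proj(f,A(.045,y,.1),W)[1])
    print(' rows',r0-16,'..',[int(v) for v in f['img'][r0-16:r0+30,u,1]])
f=bot.grab_frame('top'); im=f['img']; im0=cv2.imread('pics/top0.png')[:,:,::-1]
for n,i in(('0',im0),('2',im)):
    print(n,[int(v) for v in i[180:262,290,1]])
E
python3 l.py
```

```text
-50 z.100 [336.7 154.4] z.115 [345.1 158.8]
 rows 138 .. [142, 143, 143, 144, 144, 143, 143, 142, 142, 142, 141, 141, 141, 141, 141, 143, 143, 140, 136, 135, 145, 162, 164, 164, 164, 164, 164, 164, 164, 164, 163, 164, 164, 164, 164, 164, 162, 163, 163, 163, 163, 162, 163, 162, 163, 163]
-30 z.100 [300.9 158.3] z.115 [305.5 163.2]
 rows 142 .. [141, 142, 141, 142, 142, 141, 141, 142, 142, 141, 142, 141, 142, 142, 141, 142, 142, 140, 134, 132, 139, 162, 164, 164, 164, 163, 163, 162, 164, 163, 163, 163, 163, 163, 163, 163, 163, 163, 163, 163, 162, 162, 162, 162, 161, 162]
25 z.100 [204.3 168.9] z.115 [198.8 174.8]
 rows 152 .. [71, 72, 71, 71, 71, 70, 70, 70, 71, 71, 71, 71, 72, 72, 71, 71, 72, 72, 71, 69, 66, 67, 74, 74, 74, 73, 73, 74, 74, 74, 74, 74, 74, 73, 74, 74, 74, 74, 74, 74, 74, 74, 74, 74, 73, 73]
50 z.100 [160.9 173.6] z.115 [151.1 179.9]
 rows 157 .. [70, 70, 69, 70, 69, 71, 71, 70, 71, 71, 70, 71, 71, 71, 71, 71, 71, 71, 70, 68, 65, 66, 72, 73, 74, 73, 73, 74, 74, 73, 73, 74, 73, 73, 73, 73, 74, 74, 75, 75, 75, 75, 74, 75, 75, 75]
0 [85, 87, 91, 88, 88, 87, 86, 84, 90, 88, 84, 88, 85, 85, 89, 85, 86, 87, 87, 91, 84, 88, 84, 87, 91, 87, 87, 86, 89, 88, 90, 91, 84, 89, 90, 92, 91, 88, 86, 88, 88, 90, 88, 84, 85, 89, 89, 90, 92, 93, 89, 91, 89, 91, 94, 92, 89, 93, 93, 93, 93, 95, 94, 90, 91, 97, 95, 93, 94, 95, 93, 92, 95, 98, 95, 90, 103, 145, 168, 166, 166, 166]
2 [91, 89, 96, 93, 90, 95, 90, 92, 96, 91, 90, 88, 93, 93, 88, 89, 88, 94, 91, 85, 91, 90, 92, 90, 88, 88, 89, 92, 92, 88, 92, 91, 94, 91, 89, 93, 87, 92, 91, 93, 92, 92, 82, 77, 94, 104, 102, 103, 98, 102, 97, 102, 103, 100, 99, 99, 97, 101, 98, 102, 102, 97, 100, 100, 104, 100, 102, 102, 104, 102, 100, 101, 100, 104, 104, 93, 110, 155, 181, 179, 182, 181]
```

The lid is up: its edge projects at the 15 mm raised height, and it is now shaded differently from the deck. The key hasn't moved in the hand, the push is 22 N and the grip 98 N. Handing in.

```bash
python3 -c "
from workcell import bot
s=bot.observe();print(s['clock'],s['force'],s['finger_force'],s['tool_rot']);print(bot.job_done())"
```

```text
20.95 [ 0.45041078 -6.06685545 21.07080798] 98.39247779629659 [ 3.14147040e+00 -2.65871391e-03  4.81027279e-03]
the job is handed in; nothing more can be done
None
```

I handed the job in at 21 s: the bolt is fully drawn, the key is home, turned past the quarter and still gripped, and the lid has popped up. The tumbler, mug and tin are still where they stood, but the judge's verdict wasn't shown to me.

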